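# Hold a riser upright square to its foot plate

## Task

The green upright of the bench riser leans because its foot bolts are still loose. Pick up the steel square, stand it on the foot plate and press it into the corner between plate and upright until the stock lies flat on the plate and the whole outer edge lies against the upright, which is thereby pushed plumb; touch the upright only with the square and leave the other things on the bench alone. Finish while still gripping the square and pressing it home in the corner: do not let go, the bolts are tightened while you hold it.

Things in the scene. Friction and masses are not known exactly. Their poses are not given: they have to be found in the camera images.
- square_grip (a point): Where to grip the loose steel square, which stands upright on its stock: on the stock's middle plane, 26 mm above the underside, 105 mm behind (-x of) the square's outer face, 55 mm from the stock's other end. Axes: x along the stock towards the outer face, y across the stock (24 mm wide there), z up
- square_heel (a point): the outer lower corner of the square: where underside and outer face meet, mid-width; 105 mm along +x and 26 mm below square_grip. Axes as square_grip
- square: The square, about 0.5 kg. Dark stock: bar 160 (x) x 24 (y) x 46 mm high. Bright blade, 26 mm deep (x) and 8 mm thick (y), rises from its heel end to 170 mm above the underside. Stock end and blade share one straight outer face (the outer edge) looking to +x. Origin and axes are those of square_heel
- plate_corner (a point): the corner to press into: where the upright's near face meets the top of the foot plate, mid-width, 8 mm above the bench. Axes: x is level and points into the upright (the pressing direction), y across the plate, z up. The corner's yaw differs from the square's at the start, and its place varies
- foot_plate: bare steel foot plate fixed to the bench, 8 mm thick, 90 mm wide (along y), from 200 mm before (-x) the corner to 60 mm behind it; origin 8 mm below plate_corner, axes the same. Two low lugs hold the upright's foot, none stands before its near face
- post: the upright: dark green square steel tube 40 x 40 mm with a black foot, 300 mm tall, about 0.6 kg; it tilts about its near lower edge, i.e. the y axis through plate_corner, which is its origin; its near face starts there and its body lies at +x
- upright (a joint): lean of the upright, rad: 0 is plumb (square to the plate), positive leans towards the square (-x of plate_corner); starts at 0.05 to 0.12. Springy and stiff: about 0.3 N m, or 2 N at the square's top, pushes it plumb, and it leans back when let go
- tube_rack: bystander: blue tube rack 90 x 200 x 42 mm, origin under its centre
- cup: bystander: clear plastic cup, 52 mm across, 62 mm high, origin under its centre
- spanner: bystander: steel spanner 150 mm long and under 20 mm high, lying lengthwise beside the foot plate, on its side away from the robot; origin under its middle
- level: bystander: small aluminium spirit level 100 x 20 x 26 mm, origin under its centre, lying on the robot's side of the foot plate
Mind the look-alikes: they are no part of the job. Of the things that look like the square, the smallest one is meant.

How it is judged:
On the way, in this order (a step that is already met when the one before it is completed fails the run):
1. the square is lifted clear of the bench in the gripper (height (world z) of square_heel above 0.012 m and contact force between the fingers and square above 3 N and contact force between square and foot_plate below 0.1 N), for 0.2 s.
2. the square sits in the corner with both faces touching and the upright plumb (x of square_heel in the frame of plate_corner between -0.004 and 0.004 m and y of square_heel in the frame of plate_corner between -0.012 and 0.012 m and z of square_heel in the frame of plate_corner between -0.004 and 0.004 m and value of joint upright between -0.025 and 0.025 rad and angle between square's own z axis and vertical below 0.025 rad and angle between the x axis of square and the x axis of plate_corner, either way round below 0.05 rad and contact force between square and foot_plate above 1 N and contact force between square and post above 1 N and contact force between the fingers and square above 3 N), for 0.3 s.
At the end, for the whole second after the job is handed in: Gripped (over 3 N) and still, the square presses on plate and upright (over 1 N each): heel within 4 mm of the corner lengthwise and in height, 12 mm across; square upright within 0.025 rad and turned within 0.05 rad; upright plumb within 0.025 rad (all of step 2 and linear speed of square below 0.01 m/s and angular speed of square below 0.1 rad/s); the arm keeps its last pose, push and grip.
It fails at once if a bystander is moved more than 20 mm (distance of any of tube_rack, cup, spanner, level from where it was at the start of the episode above 0.02 m).
It fails at once if the robot itself pushes on the upright (contact force between any of the fingers, the arm and post above 2 N).
It also fails if it takes over 43 s, if anything falls off the work surface, if the arm or the gripper's body presses on something with over 40 N, if the wrist force passes 120 N, or if a joint passes its speed limit or range.

## Robot

A 7-joint arm with a two-finger parallel gripper is mounted at the origin on the work surface. World frame = base frame: x ahead of the robot, y to its left, z up, the work surface at z = 0. Lengths are in m, angles in rad, forces in N, time in s.
With the tool pointing down it reaches from about 0.425 to 0.875 m from the base axis. Payload 4.7 kg.
Tool frame: the origin (TCP) lies midway between the tips of the shut fingers; the grasp point (between the pads) lies 19 mm behind it; z points along the fingers, y is the direction in which the jaws open and shut (so a half turn about z gives the same grasp; the last joint's range is limited). The gripper opens to 87 mm and grips with 3 to 60 N. Pads are 19 mm wide; open, the fingers measure 117 mm over their backs; the gripper's body (75 mm by 190 mm) begins 51 mm behind the grasp point.
Start: joints at [-1.294, 0.321, -0.07, 1.45, 0.023, 1.371, -0.057], TCP at [0.169, 0.628, 0.223] pointing down, gripper open.
Joint ranges: [-2.86, 2.86], [-0.3, 2.09], [-1.38, 1.24], [0.06, 2.45], [-1.56, 4.7], [0.09, 2.05], [-2.69, 2.69]. Speed limits (rad/s): [2.57, 2.57, 3.14, 3.14, 3.14, 3.14, 3.14].

## Interface

Orientations are given as a rotation vector (axis times angle).
In Python, from bench import monitor, eyes, order gives the robot as it stands. The module is installed in compiled form; this text tells all that it offers.
- The arm moves only by the shell command python3 -m pendant 'ROWS' [FORCE]. ROWS is JSON, a list of rows, each a list of 3 entries, a list of its own where there are three numbers: the turn, a rotation vector about the tool's x, y, z in degrees, then the shift along the tool's x, y, z in m, then the gripper command: -1 is fully open, 1 is shut, values between are in proportion. In form: [[[rx, ry, rz], [tx, ty, tz], hand], ...]. A call has 1 to 8 rows; each row shifts and turns the commanded pose from where the row before left it, along the tool's axes as they then stand; what a row does not reach is not made up. A row lasts 1/8 s, in which the tool goes at most 62.5 mm and 10.7 degrees, less where a joint would pass 70% of its speed; a pose out of reach is approached as far as the arm can. A call is refused whole if a number of a shift passes 0.0625 or a number of a turn 10.7, either way. A call with a gripper value outside its range is refused whole. The fingers move at their own pace and stop on an object; FORCE is the grip in N (left out, the last holds). Time passes only in rows, so rows that do not move let the fingers close. It gives the time, the measured TCP pose, the force and the opening at its end, in the units of the state.
- monitor.get_state(): the state, without advancing time (a new reading comes with each control period).
- eyes.get_image(name): name is "scene" or "top"; returns a dict with "color" (480x640x3 uint8, red, green, blue), "range_z" (480x640 float32, m along the optical axis (not along the pixel's ray), 0 where there is no reading), "fx", "fy", "cx", "cy" (pixels), "world_to_cam" (4x4, takes a point from world to camera coordinates). Camera axes: x right, y up, looking along -z (the intrinsics and any distortion apply to the point x, -y, -z); pixel columns grow to the right and rows downward; lengths in m; the calibration is good to about 2 mm. A picture is of the moment at which its call begins.
- order.close_job(): hands the job in, once; it reports no verdict.
The state is a dict: "time": time; "joint_positions": joint angles; "qd": joint speeds; "joint_torque": joint torques, N m; "position": TCP position; "tool_rot": TCP orientation; "ft_force": force on the tool from outside, world axes, zero at the start; "torque": the same for the moment, N m; "grip_width": opening from 0.0 (shut) to 1.0 (fully open).
Only numpy, scipy, OpenCV 4.12 (cv2) and the standard library are available. Lean on these libraries where they do the work, as an engineer would, in place of code of your own. Each camera call takes 0.05 s, during which the arm holds its last target.

## Working session

There is one attempt and no reset: what is moved stays moved. The work goes in short steps, Python scripts to look and compute and a shell command to move; the robot and the scene stay as the last step left them, time stands still between calls to the robot, and variables do not carry over. Pictures are saved under pics/ and viewed, and the job is handed in when it is done.

```bash
mkdir -p pics
python3 - <<'E'
from bench import monitor, eyes
import numpy as np, cv2
s=monitor.get_state(); print(s)
for n in ("scene","top"):
    d=eyes.get_image(n); cv2.imwrite(f"pics/{n}0.png",d["color"][:,:,::-1]); np.savez(f"/tmp/{n}0.npz",**{k:np.asarray(v) for k,v in d.items()})
    print(n,d["fx"],d["fy"],d["cx"],d["cy"],d["world_to_cam"].round(4).tolist(), [k for k in d])
E
```

```text
{'time': 0.0, 'joint_positions': array([-1.29392354,  0.32182798, -0.07007831,  1.45169278,  0.02259621,
        1.37082925, -0.0569131 ]), 'qd': array([-0.00038969,  0.00024072,  0.00124263, -0.00119979,  0.00101464,
        0.00037203, -0.00033159]), 'joint_torque': array([ 9.98440737e-04, -4.91306984e+01, -4.03451370e-01, -3.12521625e+01,
       -6.40251744e-02,  4.38611617e-02,  1.82257322e-04]), 'position': array([0.1687459 , 0.62711829, 0.22144933]), 'tool_rot': array([-4.11537830e-01, -3.11435897e+00,  3.08496575e-03]), 'ft_force': array([-0.35839798, -0.43404398,  0.27021826]), 'torque': array([-0.04344404, -0.01242839, -0.00025206]), 'grip_width': 0.9971150853251619}
scene 464.2477803844458 464.2477803844458 318.8007845924721 238.91436900983547 [[0.2685, 0.9632, -0.0151, -0.2454], [-0.6652, 0.1967, 0.7203, 0.2563], [0.6968, -0.1834, 0.6935, -1.3414], [0.0, 0.0, 0.0, 1.0]] ['color', 'range_z', 'fx', 'fy', 'cx', 'cy', 'world_to_cam']
top 486.7055973334274 486.7055973334274 319.471531984579 240.02717392951072 [[0.0147, -0.9998, 0.0128, 0.1183], [0.993, 0.0161, 0.1172, -0.491], [-0.1173, 0.011, 0.993, -0.9602], [0.0, 0.0, 0.0, 1.0]] ['color', 'range_z', 'fx', 'fy', 'cx', 'cy', 'world_to_cam']
```

View pics/scene0.png

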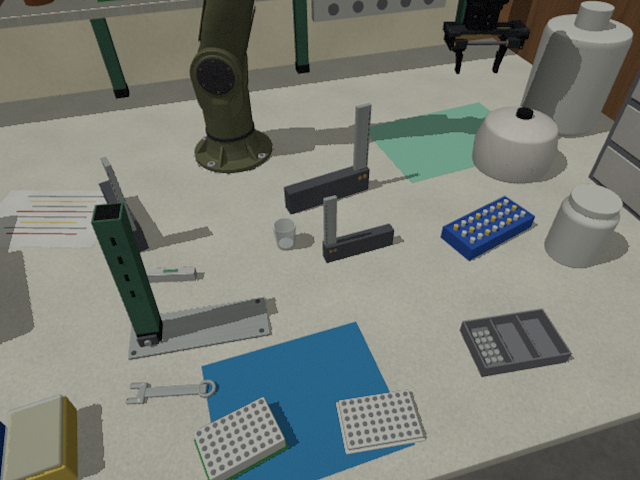

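View pics/top0.png

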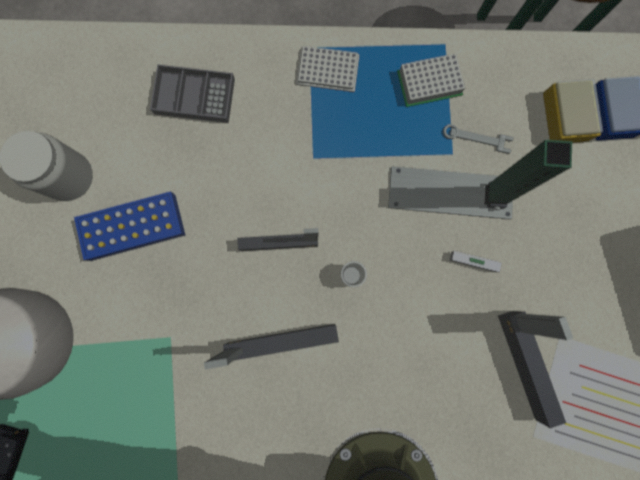

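The scene view shows three squares. The smallest has its dark stock at about (358,243) and its blade at about (330,220). The post is at (130,275) on a plate at (200,325). In the top view the small square is at (277,241) with its blade end at (312,235), the plate spans (390–512, 168–218), and the cup is at (350,273), close to the heel. The larger look-alikes are at (280,343) and (535,370).

```bash
cat > h.py <<'E'
import numpy as np, cv2
from bench import eyes, monitor
def grab(n,save=None):
    d=eyes.get_image(n)
    if save: cv2.imwrite(save,d["color"][:,:,::-1])
    return d
def load(n): 
    z=np.load(n); return {k:z[k] for k in z.files}
def cloud(d):
    r=d["range_z"]; v,u=np.mgrid[0:480,0:640]
    p=np.stack([(u-d["cx"])/d["fx"]*r,-(v-d["cy"])/d["fy"]*r,-r],-1)
    M=d["world_to_cam"]; return (p-M[:3,3])@M[:3,:3]   # R^T (p-t)
def ray(d,u,v,z):
    M=d["world_to_cam"];R=M[:3,:3];c=-R.T@M[:3,3]
    w=R.T@np.array([(u-d["cx"])/d["fx"],-(v-d["cy"])/d["fy"],-1])
    return c+w*(z-c[2])/w[2]
def proj(d,p):
    q=d["world_to_cam"][:3,:3]@p+d["world_to_cam"][:3,3]
    return d["cx"]+d["fx"]*q[0]/-q[2], d["cy"]-d["fy"]*q[1]/-q[2]
E
python3 - <<'E'
from h import *
for n in ("top","scene"):
    d=load(f"/tmp/{n}0.npz"); P=cloud(d); ok=d["range_z"]>0
    def rep(name,m):
        m=m&ok; ys,xs=np.nonzero(m); pts=P[m][:,:2].astype(np.float32)
        (c,s,a)=cv2.minAreaRect(pts); print(n,name,m.sum(),"c",np.round(c,4),"size",np.round(s,4),"ang",round(a,2),"zmed",np.median(P[m][:,2]).round(4)); print(cv2.boxPoints((c,s,a)).round(4).tolist())
    z=P[...,2]
    box=np.zeros((480,640),bool)
    if n=="top": box[222:256,225:325]=1
    else: box[190:265,318:397]=1
    rep("bench",  (abs(z)<.01)); 
    rep("stocktop",box&(z>.04)&(z<.052)); rep("blade",box&(z>.06)); rep("bladetop",box&(z>.163))
    box[:]=0
    if n=="top": box[160:222,380:518]=1
    else: box[290:360,120:278]=1
    m=box&(z>.004)&(z<.013); rep("plate",m)
    print("bladetop max",)
d=load("/tmp/top0.npz")
print(ray(d,350,265,.062)[:2], cloud(d)[273,350])
c=cv2.resize(d["color"][150:290,220:520,::-1],None,fx=2.6,fy=2.6,interpolation=cv2.INTER_CUBIC); cv2.imwrite("pics/crop1.png",c)
d=load("/tmp/scene0.npz")
c=cv2.resize(d["color"][180:370,100:410,::-1],None,fx=2.5,fy=2.5,interpolation=cv2.INTER_CUBIC); cv2.imwrite("pics/crop2.png",c)
E
```

```text
top bench 244439 c [0.4899 0.1276] size [1.4104 0.9594] ang 89.95 zmed 0.0002
[[0.009600000455975533, -0.5771999955177307], [0.968999981880188, -0.578000009059906], [0.9702000021934509, 0.8324999809265137], [0.01080000028014183, 0.8331999778747559]]
top stocktop 886 c [0.4833 0.2105] size [0.0245 0.159 ] ang 4.29 zmed 0.0459
[[0.4650999903678894, 0.2888999879360199], [0.47699999809265137, 0.13030000030994415], [0.5013999938964844, 0.13210000097751617], [0.4894999861717224, 0.2906999886035919]]
top blade 169 c [0.4879 0.1431] size [0.0092 0.026 ] ang 5.33 zmed 0.1525
[[0.4819999933242798, 0.15559999644756317], [0.484499990940094, 0.12970000505447388], [0.4936999976634979, 0.1306000053882599], [0.4912000000476837, 0.15649999678134918]]
top bladetop 73 c [0.4885 0.1425] size [0.0081 0.0247] ang 5.33 zmed 0.1697
[[0.48330000042915344, 0.15440000593662262], [0.48559999465942383, 0.1298000067472458], [0.4936999976634979, 0.1306000053882599], [0.49140000343322754, 0.15520000457763672]]
top plate 4378 c [ 0.6001 -0.1435] size [0.1255 0.2902] ang 2.43 zmed 0.0081
[[0.5311999917030334, -0.0012
[... 791 characters left out ...]
000041484833, 0.12860000133514404], [0.49790000915527344, 0.12890000641345978], [0.49709999561309814, 0.156700000166893]]
scene bladetop 76 c [0.4911 0.1428] size [0.0114 0.0268] ang 10.05 zmed 0.1695
[[0.4830999970436096, 0.1550000011920929], [0.4878000020980835, 0.12860000133514404], [0.499099999666214, 0.1306000053882599], [0.4943999946117401, 0.15700000524520874]]
scene plate 4625 c [ 0.5921 -0.1468] size [0.2679 0.1568] ang 74.6 zmed 0.0082
[[0.48100000619888306, -0.25519999861717224], [0.6322000026702881, -0.29679998755455017], [0.7032999992370605, -0.03849999979138374], [0.5521000027656555, 0.0031999999191612005]]
bladetop max
[0.43707311 0.06594688] [0.42450662 0.061406   0.00277764]
```

View pics/crop1.png

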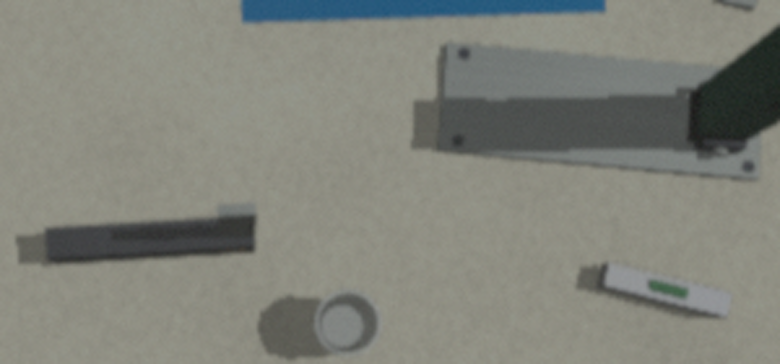

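View pics/crop2.png

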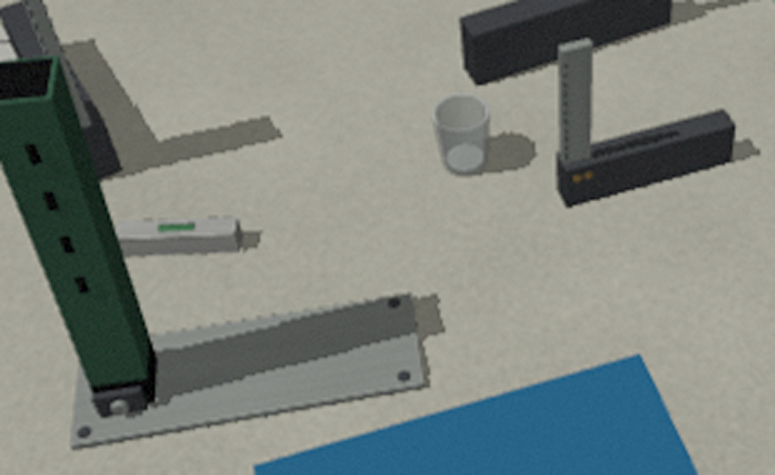

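Run:
```python
from h import *
from scipy.spatial.transform import Rotation as Ro
for n in ("top","scene"):
    d=load(f"/tmp/{n}0.npz"); P=cloud(d); z=P[...,2]
    m=((z>.0045)&(z<.012)&(d["range_z"]>0)).astype(np.uint8)
    box=np.zeros_like(m)
    if n=="top": box[160:222,380:518]=1
    else: box[290:360,120:278]=1
    m=cv2.morphologyEx(m*box,cv2.MORPH_OPEN,np.ones((3,3)))
    k,l,st,_=cv2.connectedComponentsWithStats(m); i=1+np.argmax(st[1:,4]); M=l==i
    cs=np.array([ray(d,u,v,.008)[:2] for v,u in zip(*np.nonzero(M))],np.float32)
    r=cv2.minAreaRect(cs); print(n,st[i],r); print(cv2.boxPoints(r).round(4).tolist())
    # green post
    hsv=cv2.cvtColor(d["color"],cv2.COLOR_RGB2HSV)
    g=(hsv[...,0]>55)&(hsv[...,0]<95)&(hsv[...,1]>90)&(hsv[...,2]<110)&(z>.02)&(z<.32)&(P[...,0]>.45)&(P[...,1]<0)
    Q=P[g]; print("green",g.sum(),Q.min(0).round(3),Q.max(0).round(3))
    for a in np.arange(.03,.31,.04):
        q=Q[abs(Q[:,2]-a)<.012]
        if len(q)>5: print(round(a,2),len(q),"x",np.percentile(q[:,0],[3,97]).round(3),"y",np.percentile(q[:,1],[3,97]).round(3))
d=load("/tmp/top0.npz")
for u,v in ((390.4,166.5),(388,207.7),(511.5,218.5)): print(ray(d,u,v,.008).round(4))
s=monitor.get_state(); R=Ro.from_rotvec(s["tool_rot"]).as_matrix(); print(R.round(4))
```

```text
top [ 389  167  124   52 4099] ((0.5963276028633118, -0.1496153473854065), (0.2600352168083191, 0.0904802456498146), 85.71875)
[[0.5414999723434448, -0.2759000062942505], [0.6316999793052673, -0.2825999855995178], [0.6510999798774719, -0.02329999953508377], [0.5608999729156494, -0.016599999740719795]]
green 54 [ 0.57  -0.239  0.261] [ 0.611 -0.203  0.311]
0.31 47 x [0.572 0.609] y [-0.236 -0.204]
scene [ 128  297  142   61 4528] ((0.5998680591583252, -0.15024004876613617), (0.25939467549324036, 0.0926617830991745), 85.8008804321289)
[[0.5442000031471252, -0.27619999647140503], [0.6366000175476074, -0.28299999237060547], [0.6556000113487244, -0.024299999698996544], [0.5631999969482422, -0.017500000074505806]]
green 3423 [ 0.451 -0.258  0.022] [ 0.617 -0.183  0.312]
0.03 66 x [0.453 0.614] y [-0.256 -0.19 ]
0.07 226 x [0.583 0.614] y [-0.255 -0.217]
0.11 242 x [0.583 0.614] y [-0.253 -0.214]
0.15 260 x [0.583 0.614] y [-0.251 -0.212]
0.19 292 x [0.582 0.615] y [-0.249 -0.21 ]
0.23 312 x [0.582 0.614] y [-0.247 -0.208]
0.27 362 x [0.581 0.615] y [-0.245 -0.206]
0.31 277 x [0.579 0.615] y [-0.243 -0.204]
[ 0.6504 -0.022   0.008 ]
[ 0.562  -0.0168  0.008 ]
[ 0.5434 -0.2758  0.008 ]
[[-9.657e-01  2.598e-01 -3.000e-04]
 [ 2.598e-01  9.657e-01 -1.700e-03]
 [-1.000e-04 -1.700e-03 -1.000e+00]]
```

Run:
```python
from h import *
A=[]
for n in ("top","scene"):
    d=load(f"/tmp/{n}0.npz"); P=cloud(d); A.append(P[d["range_z"]>0])
P=np.concatenate(A)
xs=np.arange(.0,.85,.05); ys=np.arange(.9,-.45,-.05)
print("      "+" ".join(f"{x:4.2f}" for x in xs))
for y in ys:
    print(f"{y:5.2f} "+" ".join(f"{(P[(abs(P[:,0]-x)<.025)&(abs(P[:,1]-y)<.025)][:,2].max(initial=0)*1000):4.0f}" for x in xs))
```

```text
0.00 0.05 0.10 0.15 0.20 0.25 0.30 0.35 0.40 0.45 0.50 0.55 0.60 0.65 0.70 0.75 0.80
 0.90    5  282  283  284  283    5    5    5  296  256  175   91    8    0    0    0    0
 0.85    5    0  279  278    0    0    4    7  286  259  182   98    5    4    0    0    0
 0.80    7    4    0    0    0  135  137  127    6    4    5    7    4    5    4    6    5
 0.75    6    6    5    6  138  158  158  142   96    5    7    7    5    5    5    6    7
 0.70    7    6    6  337  337  336  160  143  105    5    5  127  156  155    5    7    6
 0.65    6    7    6  336  402  143  144  135   60    6    6  154  155  154  124    7    6
 0.60    6    7    7  396  402  111  110   64    7   46   46   40  155  155    6    6    6
 0.55    6    6  336  393  393    7    6    6    5   47   48   46    6    7    6    6    6
 0.50    6    6    6    6    6    6    7    6    6   39   47   46    6    6    6   33   35
 0.45    6    6    6    8    5    6    5    6    5    5   47   46   38    7    6   33   33
 0.40    6    6    6    5    5    5    5    7    7    5   46   39    5    6    6   35   30
 0.35    7    
[... 741 characters left out ...]
  5    6    6    6    6    6    6   14   14   13    6    6   42
-0.10   47  271   18    5    5    5    6    6    5    5    6   12   13   13    6    7   40
-0.15    4    6    6    7    5    5    6    6    5   29   26   13   13   15   12   13   39
-0.20    5    6    6    5    6    5    6    7    7   31    6  312  312   13   12   11   12
-0.25    5    5    6    5    6   66  238  235    7   29    5  312  314   13   12   11    6
-0.30    4    5    6   66   67   67  200    5    5    5    5   10   10   11   12    8    5
-0.35    5    5    5   67   67    7    5    5    5    5    5    5    5    4   67   68   66
-0.40    4    6    7    7    7    6    5    5    6    5    7    5    6    6   67   66   68
```

```bash
python3 -m pendant '[[[0,0,10.1],[0,0,0],-1],[[0,0,10.1],[0,0,0],-1],[[0,0,10.1],[0,0,0],-1],[[0,0,10.1],[0,0,0],-1],[[0,0,10.1],[0,0,0],-1],[[0,0,10.1],[0,0,0],-1],[[0,0,10.1],[0,0,0],-1],[[0,0,0],[0,0,0],-1]]' 20
python3 -m pendant '[[[0,0,0],[0,0.055,0],-1],[[0,0,0],[0,0.055,0],-1],[[0,0,0],[0,0.055,0],-1],[[0,0,0],[-0.03,0.055,0],-1],[[0,0,0],[-0.05,0.055,0],-1],[[0,0,0],[-0.05,0.0,0],-1],[[0,0,0],[-0.05,0,0],-1],[[0,0,0],[-0.05,0,0],-1]]'
```

```text
time: 1.1
position: [0.1688, 0.6274, 0.222]
tool_rot: [2.135, 2.304, -0.001]
ft_force: [0.4, 0.9, 0.6]
grip_width: 1.001
time: 2.1
position: [0.4508, 0.4242, 0.2222]
tool_rot: [2.133, 2.306, -0.001]
ft_force: [0.6, -0.1, 0.0]
grip_width: 1.002
```

```bash
cat >> h.py <<'E'
from scipy.spatial.transform import Rotation as Ro
def togo(p,yaw_y):
    s=monitor.get_state(); R=Ro.from_rotvec(s["tool_rot"]).as_matrix()
    y=np.degrees(np.arctan2(R[1,1],R[0,1]))
    print("pos",s["position"].round(4),"tool y yaw",y.round(2),"turn about tool z",(-(yaw_y-y)).round(2),"tilt",R[:,2].round(4))
    print("tool shift",(R.T@(np.array(p)-s["position"])).round(4), "F",s["ft_force"].round(2),"M",s["torque"].round(2),"w",s["grip_width"].round(3))
E
python3 -c "
from h import *
togo([.4814,.2354,.15],4.3)"
```

```text
pos [0.4508 0.4242 0.2222] tool y yaw 4.45 turn about tool z 0.15 tilt [-2.e-04 -3.e-04 -1.e+00]Traceback (most recent call last):
  File "<string>", line 3, in <module>
    togo([.4814,.2354,.15],4.3)
    ~~~~^^^^^^^^^^^^^^^^^^^^^^^
  File "h.py", line 25, in togo
    print("tool shift",(R.T@(np.array(p)-s["position"])).round(4), "F",s["ft_force"].round(2),"M",s["torque"].round(2),"w",s["grip_width"].round(3))
                                                                                                                           ^^^^^^^^^^^^^^^^^^^^^
AttributeError: 'float' object has no attribute 'round'
```

```bash
sed -i 's/s\["grip_width"\].round(3)/round(s["grip_width"],3)/' h.py
python3 -m pendant '[[[0,0,0.1],[-0.05,0.004,0],-1],[[0,0,0],[-0.05,0.004,0],-1],[[0,0,0],[-0.05,0.004,0],-1],[[0,0,0],[-0.0405,0.004,0],-1],[[0,0,0],[0,0,0.04],-1],[[0,0,0],[0,0,0.03],-1],[[0,0,0],[0,0,0],-1]]'
python3 - <<'E'
from h import *
togo([.4814,.2354,.007],4.3)
d=grab("top","pics/top1.png"); d=grab("scene","pics/scene1.png"); cv2.imwrite("pics/crop3.png",cv2.resize(d["color"][100:300,250:460,::-1],None,fx=3,fy=3))
E
```

```text
time: 2.98
position: [0.4787, 0.2361, 0.1503]
tool_rot: [-2.136, -2.302, 0.008]
ft_force: [-0.4, -0.6, 1.1]
grip_width: 0.994
pos [0.4787 0.2361 0.1503] tool y yaw 4.29 turn about tool z -0.01 tilt [-0.0044 -0.003  -1.    ]
tool shift [-0.0006  0.0033  0.1433] F [-0.39 -0.65  1.1 ] M [0.01 0.02 0.01] w 0.994
```

View pics/crop3.png

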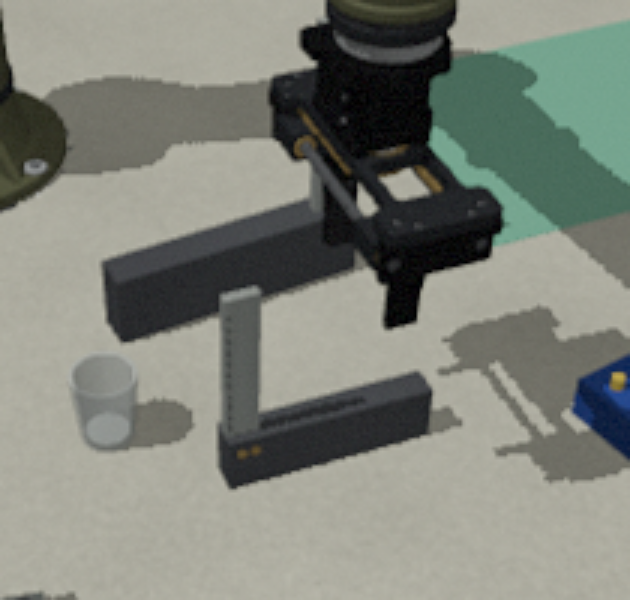

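View pics/top1.png

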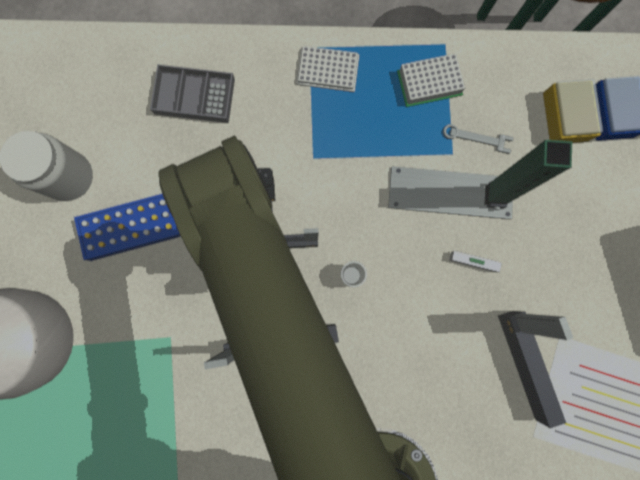

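The scene crop shows the open gripper over the rear part of the small square's stock, straddling it, with the blade clear at (240,360) in the crop. The cup and look-alike haven't moved. I'll descend.

```bash
python3 -m pendant '[[[0,0,0],[0,0.003,0.03],-1],[[0,0,0],[0,0,0.035],-1],[[0,0,0],[0,0,0.03],-1],[[0,0,0],[0,0,0.025],-1],[[0,0,0],[0,0,0.015],-1],[[0,0,0],[0,0,0.005],-1],[[0,0,0],[0,0,0],-1],[[0,0,0],[0,0,0],-1]]'
python3 -c "
from h import *
togo([.4814,.2354,.007],4.3)"
```

```text
time: 4.08
position: [0.4843, 0.2379, 0.0136]
tool_rot: [2.139, 2.3, 0.003]
ft_force: [0.3, -0.4, -0.3]
grip_width: 0.999
pos [0.4843 0.2379 0.0136] tool y yaw 4.15 turn about tool z -0.15 tilt [ 0.0016  0.0011 -1.    ]
tool shift [-0.0023 -0.0031  0.0066] F [ 0.33 -0.4  -0.27] M [-0.11  0.03  0.02] w 0.999
```

```bash
python3 -m pendant '[[[0,0,0],[-0.001,0,0.004],-1],[[0,0,0],[0,0,0],-0.2],[[0,0,0],[0,0,0],0.2],[[0,0,0],[0,0,0],1],[[0,0,0],[0,0,0],1],[[0,0,0],[0,0,0],1],[[0,0,0],[0,0,0],1],[[0,0,0],[0,0,0],1]]' 40
python3 -c "
from h import *
for i in range(1):togo([.4814,.2354,.007],4.3)"
```

```text
time: 5.08
position: [0.4835, 0.2364, 0.0086]
tool_rot: [-2.14, -2.3, 0.0]
ft_force: [-4.5, -0.4, 1.2]
grip_width: 0.289
pos [0.4835 0.2364 0.0086] tool y yaw 4.14 turn about tool z -0.16 tilt [-2.e-04  0.e+00 -1.e+00]
tool shift [-0.0009 -0.0022  0.0016] F [-4.46 -0.43  1.24] M [-0.01  0.88 -0.  ] w 0.289
```

```bash
python3 -m pendant '[[[0,0,0],[0,0,-0.01],1],[[0,0,0],[0,0,-0.02],1],[[0,0,0],[0,0,-0.03],1],[[0,0,0],[0,0,-0.03],1],[[0,0,0],[0,0,-0.01],1],[[0,0,0],[0,0,0],1],[[0,0,0],[0,0,0],1]]'
python3 - <<'E'
from h import *
togo([.4814,.2354,.007],4.3)
d=grab("top","pics/top2.png");np.savez(f"/tmp/top2.npz",**{k:np.asarray(v) for k,v in d.items()})
d=grab("scene","pics/scene2.png");np.savez(f"/tmp/scene2.npz",**{k:np.asarray(v) for k,v in d.items()}); cv2.imwrite("pics/crop4.png",cv2.resize(d["color"][60:260,250:460,::-1],None,fx=3,fy=3))
E
```

```text
time: 5.95
position: [0.4825, 0.2359, 0.107]
tool_rot: [-2.139, -2.3, 0.004]
ft_force: [-0.2, 0.5, -5.7]
grip_width: 0.272
pos [0.4825 0.2359 0.107 ] tool y yaw 4.14 turn about tool z -0.16 tilt [-0.0024 -0.0015 -1.    ]
tool shift [-0.0002 -0.0008  0.1   ] F [-0.24  0.54 -5.74] M [0.1  0.07 0.01] w 0.272
```

View pics/crop4.png

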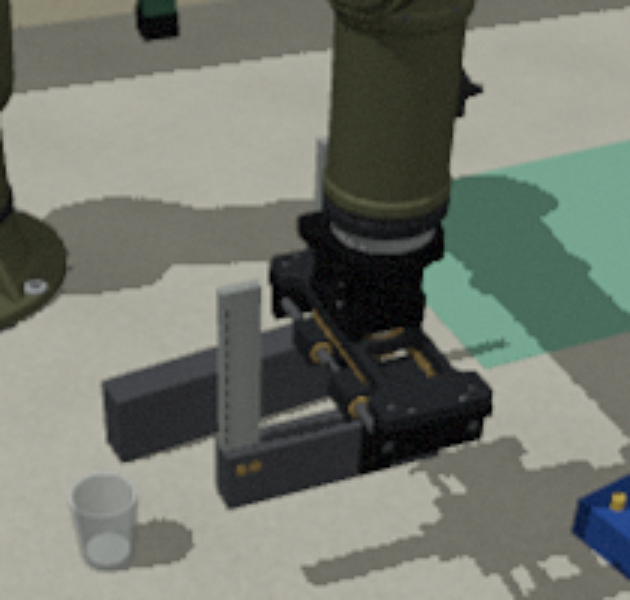

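The square is lifted and held level: the stock's bottom edge rises about as its top edge does, and the blade is upright at (240,365) in the crop. Next I'll measure where it sits in the grip.

Run:
```python
from h import *
for n in ("top","scene"):
    d=load(f"/tmp/{n}2.npz"); P=cloud(d); z=P[...,2]; ok=d["range_z"]>0
    m=ok&(abs(P[...,0]-.489)<.03)&(P[...,1]>.12)&(P[...,1]<.165)&(z>.16)
    Q=P[m]; print(n,m.sum(), Q.max(0).round(4),Q.min(0).round(4), "toprow z",np.percentile(Q[:,2],97).round(4))
    for a in np.arange(.17,.28,.02):
        q=Q[abs(Q[:,2]-a)<.01]
        if len(q)>4: print(round(a,2),len(q),"x",np.median(q[:,0]).round(4),"y",np.percentile(q[:,1],[2,98]).round(4))
    m=ok&(abs(P[...,0]-.485)<.03)&(P[...,1]>.12)&(P[...,1]<.20)&(z>.135)&(z<.155)&(P[...,0]>.46)
    Q=P[m]
    if len(Q)>20:
        r=cv2.minAreaRect(Q[:,:2].astype(np.float32)); print("stock",len(Q),r,Q[:,1].min().round(4),np.median(Q[:,2]).round(4)); 
        A=np.c_[Q[:,1],np.ones(len(Q))]; print("dz/dy",np.linalg.lstsq(A,Q[:,2],rcond=None)[0])
```

```text
top 235 [0.4919 0.1547 0.2711] [0.4827 0.1291 0.1611] toprow z 0.27
0.17 23 x 0.4838 y [0.1309 0.1538]
0.19 24 x 0.4841 y [0.1303 0.1541]
0.21 24 x 0.4838 y [0.1306 0.1537]
0.23 32 x 0.484 y [0.1301 0.1539]
0.25 32 x 0.4841 y [0.1293 0.1544]
0.27 100 x 0.4874 y [0.1296 0.1542]
stock 362 ((0.485976904630661, 0.16211296617984772), (0.024897411465644836, 0.06431245058774948), 2.1156694889068604) 0.1298 0.1442
dz/dy [0.00740947 0.14287588]
scene 711 [0.4966 0.1558 0.2699] [0.482  0.1282 0.1601] toprow z 0.2684
0.17 103 x 0.4924 y [0.1293 0.1536]
0.19 119 x 0.4924 y [0.1287 0.1555]
0.21 126 x 0.4926 y [0.1286 0.1547]
0.23 131 x 0.4927 y [0.1286 0.1549]
0.25 138 x 0.4928 y [0.1285 0.1545]
0.27 94 x 0.4917 y [0.1289 0.1544]
stock 389 ((0.48838648200035095, 0.16423355042934418), (0.02810162678360939, 0.07142634689807892), 4.3753228187561035) 0.1279 0.1442
dz/dy [-0.02525256  0.14788955]
```

```bash
python3 -m pendant '[[[0,0,8.4],[0,0,0],1],[[0,0,0],[-0.03,0.03,0],1],[[0,0,0],[-0.045,0.03,0],1],[[0,0,0],[-0.05,0.03,0],1],[[0,0,0],[-0.05,0.03,0],1],[[0,0,0],[-0.05,0.024,0],1],[[0,0,0],[-0.05,0,0],1],[[0,0,0],[-0.035,0,0],1]]'
python3 -m pendant '[[[0,0,0],[0,0,0],1],[[0,0,0],[0,0,0],1]]'
python3 - <<'E'
from h import *
togo([.603,-.084,.06],-4.28)
d=grab("top","pics/top3.png");np.savez(f"/tmp/top3.npz",**{k:np.asarray(v) for k,v in d.items()})
d=grab("scene","pics/scene3.png");np.savez(f"/tmp/scene3.npz",**{k:np.asarray(v) for k,v in d.items()}); cv2.imwrite("pics/crop5.png",cv2.resize(d["color"][160:370,80:310,::-1],None,fx=2.8,fy=2.8))
E
```

```text
time: 7.05
position: [0.603, -0.0869, 0.1073]
tool_rot: [-2.305, -2.134, 0.004]
ft_force: [0.9, 0.2, -5.4]
grip_width: 0.272
time: 7.3
position: [0.6038, -0.0825, 0.1076]
tool_rot: [-2.301, -2.136, 0.001]
ft_force: [1.0, 0.8, -6.0]
grip_width: 0.271
pos [ 0.6038 -0.0825  0.1076] tool y yaw -4.24 turn about tool z 0.04 tilt [-0.0015  0.001  -1.    ]
tool shift [-0.0016 -0.0006  0.0476] F [ 1.01  0.8  -5.98] M [ 0.21  0.06 -0.01] w 0.271
```

View pics/crop5.png

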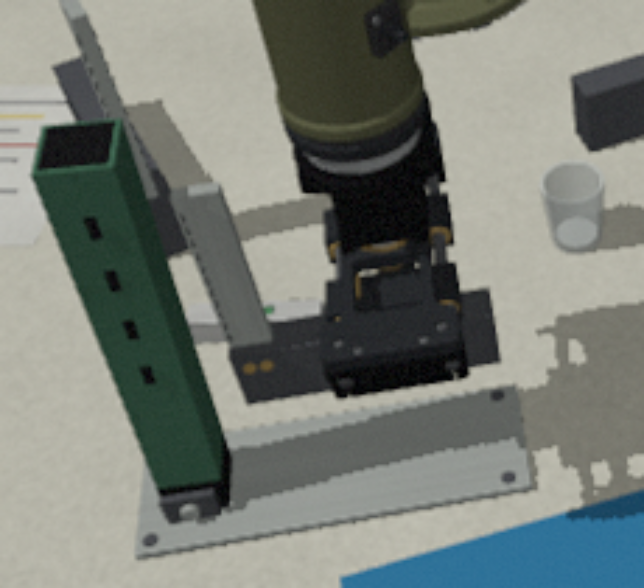

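View pics/top3.png

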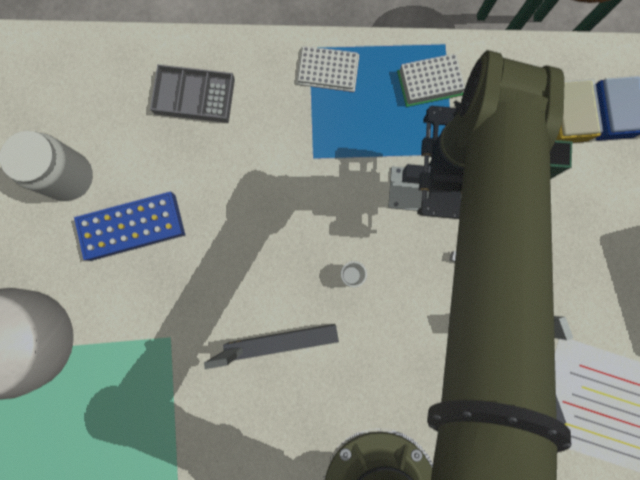

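The crop shows the square hovering above the plate, with its outer face (230–250, 200–390) just in front of the leaning post and parallel to the plate's edge. In the top view the arm's wrist is near the post's top, so I'll check that clearance.

Run:
```python
from h import *
for n in ("top","scene"):
    d=load(f"/tmp/{n}3.npz"); P=cloud(d); z=P[...,2]; c=d["color"].astype(int); ok=(d["range_z"]>0)
    hsv=cv2.cvtColor(d["color"],cv2.COLOR_RGB2HSV)
    arm=ok&(z>.09)&(P[...,0]>.45)&(P[...,0]<.7)&(P[...,1]>-.3)&(P[...,1]<.1)
    for a in np.arange(.1,.6,.03):
        q=P[arm&(abs(z-a)<.015)]
        if len(q)>5:
            s=np.sort(q[:,1]); g=np.diff(s); k=np.argsort(g)[-2:]
            print(n,round(a,2),len(q),"y range",s[0].round(3),s[-1].round(3),"gaps",[(s[i].round(3),s[i+1].round(3)) for i in sorted(k) if g[i]>.005])
d=load("/tmp/scene3.npz"); P=cloud(d); z=P[...,2]; ok=d["range_z"]>0
hsv=cv2.cvtColor(d["color"],cv2.COLOR_RGB2HSV); b=(hsv[...,1]<60)&(hsv[...,2]>60)
for a in np.arange(.16,.28,.02):
    q=P[ok&b&(abs(z-a)<.01)&(abs(P[...,0]-.6)<.03)&(P[...,1]>-.205)&(P[...,1]<-.13)]
    if len(q): print("blade",round(a,2),len(q),"x",np.median(q[:,0]).round(4),"y",np.percentile(q[:,1],[2,98]).round(4))
```

```text
top 0.1 52 y range -0.06 -0.028 gaps []
top 0.13 185 y range -0.075 -0.028 gaps [(np.float64(-0.069), np.float64(-0.06))]
top 0.16 129 y range -0.072 -0.029 gaps [(np.float64(-0.068), np.float64(-0.06))]
top 0.19 623 y range -0.115 -0.039 gaps [(np.float64(-0.113), np.float64(-0.064))]
top 0.22 1699 y range -0.105 -0.039 gaps []
top 0.25 174 y range -0.246 -0.057 gaps [(np.float64(-0.234), np.float64(-0.1))]
top 0.28 808 y range -0.245 -0.042 gaps [(np.float64(-0.22), np.float64(-0.094))]
top 0.31 817 y range -0.245 -0.045 gaps [(np.float64(-0.211), np.float64(-0.081))]
top 0.34 364 y range -0.078 -0.045 gaps []
top 0.37 314 y range -0.069 -0.047 gaps []
top 0.4 86 y range -0.054 -0.047 gaps []
top 0.46 277 y range -0.048 -0.026 gaps []
top 0.49 825 y range -0.129 -0.024 gaps []
top 0.52 5224 y range -0.13 -0.009 gaps []
top 0.55 4314 y range -0.112 -0.002 gaps []
top 0.58 3672 y range -0.083 -0.004 gaps []
scene 0.1 548 y range -0.257 -0.028 gaps [(np.float64(-0.214), np.float64(-0.189)), (np.float64(-0.136), np.float64(-0.05))]
scene 0.13 1039 y range -0.256 -0.028 gaps [(np.float6
[... 761 characters left out ...]
t64(-0.203), np.float64(-0.121))]
scene 0.34 928 y range -0.12 -0.046 gaps []
scene 0.37 923 y range -0.119 -0.047 gaps []
scene 0.4 1090 y range -0.119 -0.047 gaps []
scene 0.43 1250 y range -0.129 -0.037 gaps []
scene 0.46 1428 y range -0.135 -0.026 gaps []
scene 0.49 2605 y range -0.135 -0.024 gaps []
scene 0.52 4098 y range -0.131 -0.008 gaps []
scene 0.55 1899 y range -0.098 -0.008 gaps []
blade 0.16 141 x 0.6009 y [-0.1881 -0.1624]
blade 0.18 147 x 0.6008 y [-0.1879 -0.1624]
blade 0.2 163 x 0.601 y [-0.1883 -0.1626]
blade 0.22 169 x 0.6009 y [-0.1882 -0.1627]
blade 0.24 176 x 0.601 y [-0.1887 -0.1627]
blade 0.26 230 x 0.6006 y [-0.1884 -0.163 ]
blade 0.28 4 x 0.5976 y [-0.2034 -0.1685]
```

```bash
python3 -m pendant '[[[0,0,0],[0,0,0.02],1],[[0,0,0],[0,0,0.03],1],[[0,0,0],[0,0,0.025],1],[[0,0,0],[0,0,0.01],1],[[0,0,0],[0,0,0.003],1],[[0,0,0],[0,0,0],1],[[0,0,0],[0,0,0],1]]'
python3 -c "
from h import *
togo([.6007,-.1136,.0155],-4.28)"
```

```text
time: 8.28
position: [0.6051, -0.0835, 0.0217]
tool_rot: [2.301, 2.137, 0.002]
ft_force: [0.6, -0.1, -5.9]
grip_width: 0.277
pos [ 0.6051 -0.0835  0.0217] tool y yaw -4.25 turn about tool z 0.03 tilt [ 2.1e-03  1.0e-04 -1.0e+00]
tool shift [-0.0304 -0.0022  0.0061] F [ 0.59 -0.08 -5.94] M [0.08 0.02 0.06] w 0.277
```

```bash
python3 -m pendant '[[[0,0,0],[-0.005,0,0.002],1],[[0,0,0],[-0.005,0,0],1],[[0,0,0],[-0.005,0,0],1],[[0,0,0],[0,0,0],1]]'
python3 -c "
from h import *
togo([.6007,-.1136,.0155],-4.28)"
python3 -m pendant '[[[0,0,0],[0,0,0.001],1],[[0,0,0],[0,0,0.001],1],[[0,0,0],[0,0,0],1],[[0,0,0],[0,0,0],1]]'
python3 -c "
from h import *
togo([.6007,-.1136,.0155],-4.28)"
```

```text
time: 8.78
position: [0.6029, -0.0995, 0.0187]
tool_rot: [2.304, 2.136, -0.0]
ft_force: [0.3, 0.9, -5.4]
grip_width: 0.273
pos [ 0.6029 -0.0995  0.0187] tool y yaw -4.33 turn about tool z -0.05 tilt [ 2.e-04 -4.e-04 -1.e+00]
tool shift [-0.0143 -0.0012  0.0032] F [ 0.26  0.89 -5.37] M [ 0.04  0.05 -0.01] w 0.273
time: 9.28
position: [0.6032, -0.098, 0.0167]
tool_rot: [-2.302, -2.138, -0.001]
ft_force: [-0.3, 1.6, -3.9]
grip_width: 0.277
pos [ 0.6032 -0.098   0.0167] tool y yaw -4.23 turn about tool z 0.05 tilt [ 3.e-04  3.e-04 -1.e+00]
tool shift [-0.0158 -0.0014  0.0012] F [-0.28  1.58 -3.93] M [ 0.08  0.19 -0.06] w 0.277
```

```bash
python3 -m pendant '[[[0,0,0],[0,0,0.001],1],[[0,0,0],[0,0,0],1],[[0,0,0],[0,0,0],1]]'
python3 -m pendant '[[[0,0,0],[-0.004,0,0],1],[[0,0,0],[-0.004,0,0],1],[[0,0,0],[-0.003,0,0],1],[[0,0,0],[0,0,0],1]]'
python3 -c "
from h import *
togo([.6007,-.1136,.0155],-4.28)"
```

```text
time: 9.65
position: [0.6033, -0.098, 0.0167]
tool_rot: [-2.302, -2.137, -0.001]
ft_force: [-4.6, 2.4, 4.8]
grip_width: 0.276
time: 10.15
position: [0.6042, -0.1072, 0.0167]
tool_rot: [2.3, 2.139, 0.006]
ft_force: [-0.1, 4.4, 2.6]
grip_width: 0.269
pos [ 0.6042 -0.1072  0.0167] tool y yaw -4.17 turn about tool z 0.11 tilt [ 0.0034  0.0023 -1.    ]
tool shift [-0.0066 -0.003   0.0012] F [-0.08  4.39  2.6 ] M [ 0.91  0.06 -0.01] w 0.269
```

```bash
python3 -m pendant '[[[0,0,0],[-0.002,0,0],1],[[0,0,0],[-0.002,0,0],1],[[0,0,0],[0,0,0],1],[[0,0,0],[0,0,0],1]]'
python3 - <<'E'
from h import *
togo([.6007,-.1136,.0155],-4.28)
d=grab("scene","pics/scene4.png");np.savez(f"/tmp/scene4.npz",**{k:np.asarray(v) for k,v in d.items()}); cv2.imwrite("pics/crop6.png",cv2.resize(d["color"][180:370,90:280,::-1],None,fx=3.1,fy=3.1))
E
```

```text
time: 10.65
position: [0.6039, -0.1109, 0.0167]
tool_rot: [2.3, 2.139, 0.007]
ft_force: [-0.8, 4.9, 3.3]
grip_width: 0.275
pos [ 0.6039 -0.1109  0.0167] tool y yaw -4.16 turn about tool z 0.12 tilt [ 0.0034  0.0026 -1.    ]
tool shift [-0.0029 -0.003   0.0012] F [-0.82  4.91  3.25] M [ 1.    0.05 -0.02] w 0.275
```

View pics/crop6.png

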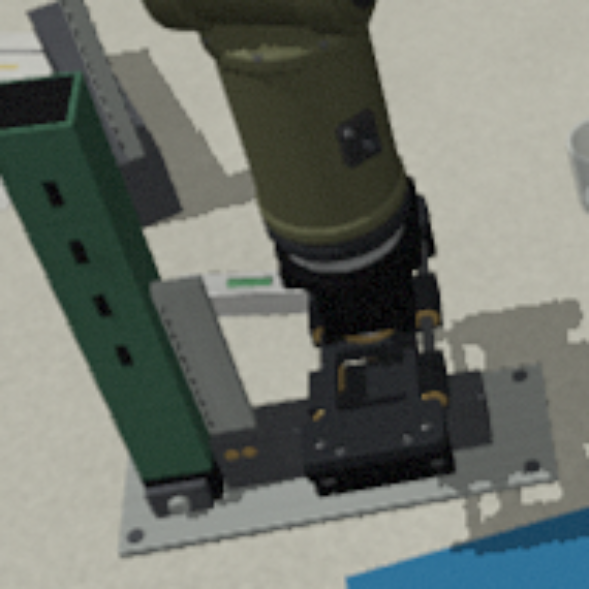

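The crop shows the square standing on the plate with the blade's top corner at (155,285) against the post. A thin wedge gap remains at the foot near (215,480). I'll keep advancing in small steps and watch for the force rise.

```bash
for i in 1 2 3; do echo; done
python3 -m pendant '[[[0,0,0],[-0.001,0,0],1],[[0,0,0],[-0.001,0,0],1],[[0,0,0],[0,0,0],1]]'
python3 -m pendant '[[[0,0,0],[-0.001,0,0],1],[[0,0,0],[0,0,0],1],[[0,0,0],[0,0,0],1]]'
python3 -c "
from h import *
togo([.6007,-.1136,.0155],-4.28)"
```

```text
time: 11.08
position: [0.6038, -0.1125, 0.0167]
tool_rot: [2.3, 2.14, 0.007]
ft_force: [-0.0, 6.7, 3.1]
grip_width: 0.276
time: 11.45
position: [0.6037, -0.1135, 0.0167]
tool_rot: [2.3, 2.14, 0.007]
ft_force: [1.7, 6.3, 4.3]
grip_width: 0.275
pos [ 0.6037 -0.1135  0.0167] tool y yaw -4.15 turn about tool z 0.13 tilt [ 0.0033  0.003  -1.    ]
tool shift [-0.0004 -0.003   0.0012] F [1.65 6.28 4.31] M [ 1.17  0.04 -0.04] w 0.275
```

```bash
python3 -m pendant '[[[0,0,0],[-0.001,0,0],1],[[0,0,0],[0,0,0],1],[[0,0,0],[0,0,0],1]]'
python3 -m pendant '[[[0,0,0],[-0.001,0,0],1],[[0,0,0],[0,0,0],1],[[0,0,0],[0,0,0],1]]'
python3 - <<'E'
from h import *
togo([.6007,-.1136,.0155],-4.28)
d=grab("scene","pics/scene5.png");np.savez(f"/tmp/scene5.npz",**{k:np.asarray(v) for k,v in d.items()}); cv2.imwrite("pics/crop7.png",cv2.resize(d["color"][180:370,90:280,::-1],None,fx=3.1,fy=3.1))
P=cloud(d); z=P[...,2]; ok=d["range_z"]>0
hsv=cv2.cvtColor(d["color"],cv2.COLOR_RGB2HSV); b=(hsv[...,1]<60)&(hsv[...,2]>60)
g=(hsv[...,0]>55)&(hsv[...,0]<95)&(hsv[...,1]>90)&(hsv[...,2]<110)
for a in np.arange(.04,.32,.02):
    B=ok&(abs(z-a)<.01)&(abs(P[...,0]-.6)<.04)&(P[...,1]>-.29)&(P[...,1]<-.17)
    q=P[B&b]; r=P[B&g]
    print(round(a,2),"blade y",np.percentile(q[:,1],[2,98]).round(4) if len(q)>10 else None,"post y",np.percentile(r[:,1],[2,50,98]).round(4) if len(r)>10 else None)
E
```

```text
time: 11.82
position: [0.6037, -0.114, 0.0167]
tool_rot: [-2.3, -2.14, -0.008]
ft_force: [1.2, 7.6, 4.4]
grip_width: 0.271
time: 12.2
position: [0.6037, -0.114, 0.0167]
tool_rot: [-2.299, -2.14, -0.009]
ft_force: [-0.5, 9.2, 3.9]
grip_width: 0.272
pos [ 0.6037 -0.114   0.0167] tool y yaw -4.1 turn about tool z 0.18 tilt [ 0.0031  0.0047 -1.    ]
tool shift [ 0.0001 -0.003   0.0012] F [-0.48  9.25  3.93] M [ 1.6   0.08 -0.13] w 0.272
0.04 blade y [-0.2616 -0.2272] post y [-0.2588 -0.2401 -0.2216]
0.06 blade y [-0.2605 -0.1748] post y [-0.2585 -0.2403 -0.2213]
0.08 blade y [-0.2606 -0.1942] post y [-0.2579 -0.2387 -0.2211]
0.1 blade y [-0.2611 -0.1942] post y [-0.2588 -0.2381 -0.2211]
0.12 blade y [-0.2609 -0.1943] post y [-0.2589 -0.2389 -0.2209]
0.14 blade y [-0.2609 -0.1945] post y [-0.2592 -0.2373 -0.2211]
0.16 blade y [-0.2577 -0.1943] post y [-0.259  -0.2375 -0.221 ]
0.18 blade y [-0.2604 -0.1945] post y [-0.2589 -0.2336 -0.2193]
0.2 blade y [-0.2612 -0.2187] post y [-0.2593 -0.2339 -0.2193]
0.22 blade y [-0.2619 -0.2186] post y [-0.259  -0.2322 -0.2191]
0.24 blade y [-0.2619 -0.2597] post y [-0.259  -0.233  -0.2193]
0.26 blade y [-0.262  -0.2597] post y [-0.259  -0.233  -0.2193]
0.28 blade y [-0.2617 -0.2188] post y [-0.2586 -0.2335 -0.2193]
0.3 blade y [-0.2616 -0.2236] post y [-0.2589 -0.2348 -0.2193]
0.32 blade y None post y None
```

View pics/crop7.png

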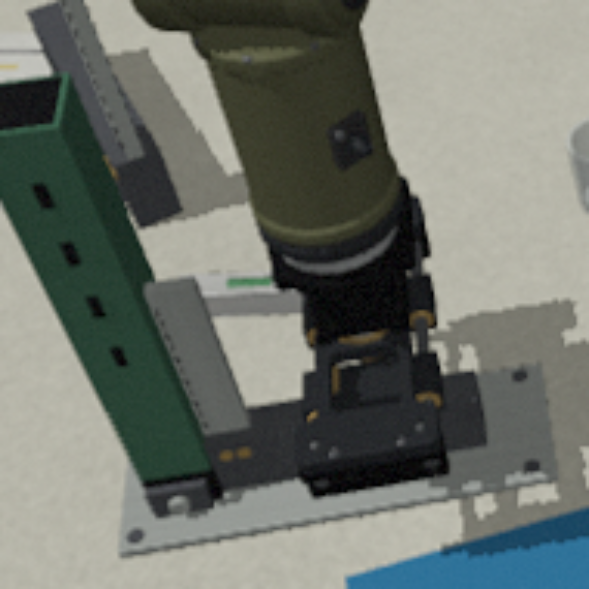

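```bash
python3 -m pendant '[[[0,0,0],[-0.001,0,0.0003],1],[[0,0,0],[0,0,0],1],[[0,0,0],[0,0,0],1],[[0,0,0],[0,0,0],1],[[0,0,0],[0,0,0],1],[[0,0,0],[0,0,0],1]]'
python3 - <<'E'
from h import *
togo([.6007,-.1136,.0155],-4.28)
print(monitor.get_state()["qd"].round(4))
d=grab("scene","pics/scene6.png"); cv2.imwrite("pics/crop8.png",cv2.resize(d["color"][270:360,120:260,::-1],None,fx=5,fy=5,interpolation=cv2.INTER_CUBIC))
P=cloud(d); z=P[...,2]; ok=d["range_z"]>0
hsv=cv2.cvtColor(d["color"],cv2.COLOR_RGB2HSV); b=(hsv[...,1]<60)&(hsv[...,2]>60)
L=[]
for a in np.arange(.06,.18,.02):
    q=P[ok&b&(abs(z-a)<.01)&(abs(P[...,0]-.6)<.04)&(P[...,1]>-.217)&(P[...,1]<-.17)]; L.append((round(float(a),2),np.percentile(q[:,1],[2,98]).round(4).tolist(),np.median(q[:,0]).round(4)))
print(*L,sep="\n")
m=ok&(abs(P[...,0]-.598)<.02)&(P[...,1]>-.217)&(P[...,1]<-.19)&(z>.15); print("blade top z",np.percentile(P[m][:,2],[95,99]).round(4))
q=P[ok&(z>.045)&(z<.06)&(abs(P[...,0]-.598)<.011)&(P[...,1]>-.185)&(P[...,1]<-.05)]; print("stock top",len(q),np.polyfit(q[:,1],q[:,2],1).round(4),np.median(q[:,2]))
E
```

```text
time: 13.0
position: [0.6037, -0.114, 0.0167]
tool_rot: [-2.297, -2.139, -0.01]
ft_force: [-1.1, 10.7, 7.4]
grip_width: 0.269
pos [ 0.6037 -0.114   0.0167] tool y yaw -4.08 turn about tool z 0.2 tilt [ 0.003  0.006 -1.   ]
tool shift [ 0.0002 -0.003   0.0012] F [-1.13 10.66  7.4 ] M [ 1.93  0.34 -0.15] w 0.269
[-0.0008 -0.001   0.0005  0.0003 -0.0012  0.0015  0.0022]
(0.06, [-0.216, -0.1741], np.float64(0.6004))
(0.08, [-0.2163, -0.1942], np.float64(0.6002))
(0.1, [-0.2162, -0.1942], np.float64(0.6002))
(0.12, [-0.2161, -0.1945], np.float64(0.6002))
(0.14, [-0.2163, -0.1943], np.float64(0.6004))
(0.16, [-0.2168, -0.1942], np.float64(0.6002))
blade top z [0.1791 0.1796]
stock top 176 [-0.0009  0.054 ] 0.05426745868878415
```

View pics/crop8.png

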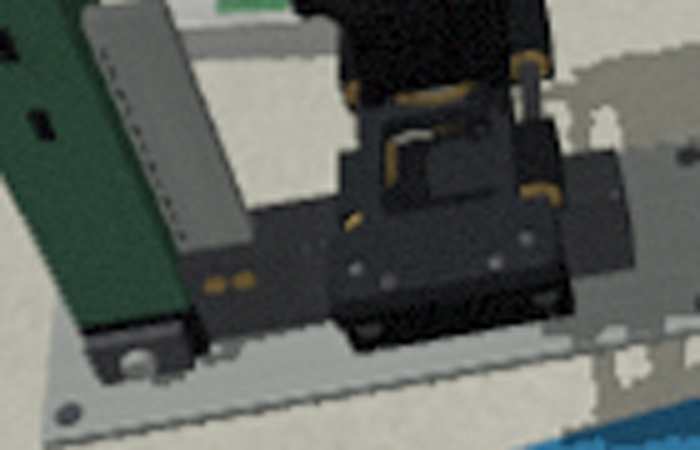

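The crop shows the stock flat on the plate, with its end and blade against the post and no wedge gap left. The numbers agree: stock top at 54 mm and level, blade plumb, post plumb. I'm handing in.

```bash
python3 -c "
from bench import order, monitor
print(order.close_job()); s=monitor.get_state(); print(s['time'],s['position'],s['ft_force'])"
```

```text
the job is handed in; nothing more can be done
None
the job is handed in; nothing more can be done
```

I gripped the smallest square by its stock and lifted it clear of the bench. I turned it about 8° to match the plate, set it on the foot plate and pressed it into the corner until the upright stood plumb. The job was handed in at about 13 s, still gripping and pressing; no verdict is reported.

Last checks before handing in:
- **Square:** the stock top was level at 54 mm (8 mm plate plus 46 mm stock), and the blade was plumb. The outer face was at about y = -0.220, which matches the measured corner. Yaw was within about 0.2° and sideways offset about 1 mm.
- **Upright:** the post was plumb to within the depth noise in the picture taken one push step before the end. I did not measure it again after the final 1 mm of push, but nothing moved.
- **Forces:** the wrist force was about 10.7 N against the upright and about 13 N down on the plate once the square's weight is taken off. The grip was set to 40 N and the arm was still.

**Not fully settled:**
- The two cameras disagreed by about 3 mm sideways on the plate, well inside the 12 mm allowed.
- The pose readings carried 2–3 mm of noise in free air and settled once in contact.
- I did not re-measure the bystanders at the end. No contact with them showed in the forces or pictures.

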